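Finish the slat riser and call the caterer

ROBOT

A 6-joint arm with a two-finger parallel gripper is mounted at the origin on the work surface. World frame = base frame: x ahead of the robot, y to its left, z up, the work surface at z = 0. Lengths are in m, angles in rad, forces in N, time in s.
With the tool pointing down it reaches from about 0.375 to 0.9 m from the base axis. Payload 3.1 kg.
Tool frame: the origin (TCP) lies on the centre line of the jaws, within the pads' length; the fingertips stand 25 mm ahead of it and the grasp point (between the pads) lies 6 mm ahead of it; x points along the fingers, y is the direction in which the jaws open and shut, and the axes are right-handed (so a half turn about x gives the same grasp; the last joint's range is limited). The gripper opens to 87 mm and grips with 3 to 60 N. Pads are 19 mm wide; open, the fingers measure 117 mm over their backs; the gripper's body (75 mm by 190 mm) begins 51 mm behind the grasp point.
Start: joints at [1.063, 0.527, 1.433, -0, 1.181, -0.178], TCP at [0.202, 0.592, 0.227] pointing down, gripper open.
Joint ranges: [-3.08, 3.08], [-0.75, 2.2], [0.22, 2.44], [-1.43, 4.57], [0, 2.65], [-2.85, 2.85]. Speed limits (rad/s): [2.79, 2.79, 3.14, 3.14, 3.14, 3.14].

INTERFACE

Orientations are given as a unit quaternion [x, y, z, w].
In Python, from rig import robot gives the robot as it stands. The module is installed in compiled form; this text tells all that it offers.
- The arm moves only by the tool move_arm, never from a script. Its argument "commands" is a list of rows, each a list of 5 numbers: the gripper's target within -1 to 1 (shut at 1, half-way at 0, fully open at -1), then the shift along the tool's x, y, z in mm, then the turn about the tool's x in degrees. A call has 1 to 8 rows; each row is the pose to reach, as a shift and turn from the pose commanded when the call began, along the tool's axes at that moment; what a row does not reach only later rows make up. A row lasts 1/12 s, in which the tool goes at most 41.7 mm and 7.16 degrees, less where a joint would pass 70% of its speed; a pose out of reach is approached as far as the arm can. A call with a gripper value outside its range is refused whole. The fingers move at their own pace and stop on an object; "newtons" is the grip in N (left out, the last holds). Time passes only in rows, so rows that repeat a pose let the fingers close. It gives the time, the measured TCP pose, the force and the opening at its end, in the units of the state.
- robot.get_obs(): the state, without advancing time (a new reading comes with each control period).
- robot.camera(name): name is "scene" or "top" or "wrist"; returns a dict with "image" (400x640x3 uint8, red, green, blue), "fx", "fy", "cx", "cy" (pixels), "distortion" ([k1, k2, p1, p2, k3] as OpenCV has them; the pictures are not rectified), "xyz" and "rotation" of the camera in the world; the wrist camera has in their place "tool_from_camera" (4x4, takes a point from camera to tool coordinates, whose origin is the TCP and whose axes are the tool frame's). Camera axes: x right, y down, z forward; pixel columns grow to the right and rows downward; lengths in m; the calibration is good to about 2 mm. A picture is of the moment at which its call begins: read the wrist's pose just before it. There is no depth.
- robot.hand_in(): hands the job in, once; it reports no verdict.
Trained networks look in a picture, given as the dict that the camera call returned (one of the last four; its "shot" number tells which), for a name from the list of things; names that differ only in an ending like _2 or _b are one class to them, and where a whole thing is asked for, a point or a joint stands for the part that bears it (a point fixed in the world has none). Each returns a list of dicts, best first, with "p" (0 to 1); they miss things now and then, are a little off and sometimes report something else, mostly with a low value. They report only what shows in the picture. A call takes as long as a camera call. They do not tell look-alikes from the thing itself.
- robot.regions_of(picture, name): "pixels" (400x640 bool, what is visible of it) and "bbox" ([left, top, right, bottom] in pixels, round what is visible of it).
The state is a dict: "time": time; "q": joint angles; "joint_velocities": joint speeds; "joint_torque": joint torques, N m; "position": TCP position; "tool_rot": TCP orientation; "ft_force": force on the tool from outside, world axes, zero at the start; "moment": the same for the moment, N m; "grip_width": finger opening in m.
Only numpy, scipy, OpenCV 4.12 (cv2) and the standard library are available. Lean on these libraries where they do the work, as an engineer would, in place of code of your own. Each camera call takes 0.05 s, during which the arm holds its last target.

TASK

Finish the serving riser on the round board: lay the one loose slat flat on top, on the open side of the third layer, parallel to the slat already there and directly above the bottom slat on that side. Put it down rather than dropping it, and do not shift the rest of the riser. Then call for the platter by pressing the large button of the table call unit fully down and letting it come up again; leave the small button, the bowl, the tray and the bottle alone.

Things in the scene. Friction and masses are not known exactly. Their poses are not given: they have to be found in the camera images.
- board: Fixed round pale wooden board, 240 mm across, 12 mm thick, any yaw; origin at the centre of its underside, z up. The riser on it: layer 1, two slats along board x centred at y = +55 and -55 mm; layer 2, two along board y at x = +55 and -55 mm; layer 3, along x again, has only the slat at y = +55 mm and is 48 to 66 mm above the table.
- free_place (a point): The free place in layer 3: where the spare slat's centre belongs, at board x = 0, y = -55 mm, 57 mm above the table. Fixed to the board, with the board's axes: the slat should lie along x.
- spare_center (a point): Centre of the spare slat that lies flat on the table between the board and the call unit: 160 mm long (its x axis) x 28 mm wide (y) x 18 mm thick (z) plain wooden slat, about 45 g, loose. Its centre starts 9 mm above the table. The point turns with the slat; x along its length, z up.
- top_slat_center (a point): Centre of the one slat already on the third layer: 160 mm long (its x axis) x 28 mm wide (y) x 18 mm thick (z) plain wooden slat, about 45 g, loose.
- low_a_center (a point): Centre of the layer 1 slat at board y = +55 mm: 160 mm long (its x axis) x 28 mm wide (y) x 18 mm thick (z) plain wooden slat, about 45 g, loose.
- low_b_center (a point): Centre of the layer 1 slat at board y = -55 mm: 160 mm long (its x axis) x 28 mm wide (y) x 18 mm thick (z) plain wooden slat, about 45 g, loose.
- mid_a_center (a point): Centre of the layer 2 slat at board x = +55 mm: 160 mm long (its x axis) x 28 mm wide (y) x 18 mm thick (z) plain wooden slat, about 45 g, loose.
- mid_b_center (a point): Centre of the layer 2 slat at board x = -55 mm: 160 mm long (its x axis) x 28 mm wide (y) x 18 mm thick (z) plain wooden slat, about 45 g, loose.
- spare: The spare slat itself; origin at the centre of its underside, axes as its centre point.
- unit: Table call unit: a fixed grey box 90 mm (its x) x 160 mm (its y) x 30 mm high, origin at the centre of its underside; any yaw. Two round white buttons in black collars stand on top, large at y = +38 mm, small at y = -45 mm.
- call_top (a point): Centre of the top face of the large call button, 40 mm across; at rest 53 mm above the table, 11 mm above its black collar (56 mm across). It moves straight down with the button.
- call (a joint): Travel of the large button in m: 0 up, 0.007 fully down. A spring pushes it back up; it takes about 1.2 N to start and 4 N fully down, where it meets a hard stop.
- cancel_top (a point): Centre of the top face of the small button, 18 mm across, same height, 83 mm from the large one. Not to be pressed.
- cancel (a joint): Travel of the small button in m: 0 up, 0.007 fully down; same spring.
- dish: Loose small white sauce bowl, 80 mm across, 28 mm high, beyond the spare slat; origin at the centre of its underside. Bystander.
- tray: Loose empty black tray with one divider, 200 x 130 x 30 mm high, at the left; origin at the centre of its underside. Bystander.
- bottle: Loose closed amber sauce bottle, 44 mm across, 120 mm high, at the right; origin at the centre of its underside. Bystander.
Things that resemble listed ones, but are neither listed nor needed, are in the scene too. What is shaped like the spare but blue is not meant.

How it is judged:
On the way, in this order (a step that is already met when the one before it is completed fails the run):
1. the spare slat lies released in the free place of the third layer (z of spare_center in the frame of board between 0.051 and 0.063 m and y of spare_center in the frame of board between -0.07 and -0.04 m and x of spare_center in the frame of board between -0.022 and 0.022 m and angle between the x axis of spare_center and the x axis of board, either way round below 0.17 rad and linear speed of spare below 0.02 m/s and contact force between the fingers and spare below 0.05 N), for 0.2 s.
2. the large button is fully down (value of joint call above 0.006 m), for 0.05 s.
At the end, for the whole second after the job is handed in: Spare slat released in the free third-layer place: within 15 mm across, 22 mm along, 6 mm in height, parallel within 0.17 rad. The large button, pressed at least 6 of 7 mm after that, is up again within 1 mm; the small one is up (all of step 1 and value of joint each of call, cancel below 0.001 m); the robot touches nothing.
It fails at once if a slat already in the riser shifted by more than 15 mm (distance of any of low_a_center, low_b_center, mid_a_center, mid_b_center, top_slat_center from where it was at the start of the episode above 0.015 m).
It fails at once if the spare slat was dropped: falling faster than 0.7 m/s out of the fingers (a drop of about 25 mm) (linear speed of spare above 0.7 m/s and contact force between the fingers and spare below 0.05 N).
It fails at once if the small button was pressed (more than half its travel) (value of joint cancel above 0.0035 m).
It fails at once if the bowl, tray or bottle was moved more than 20 mm (distance of any of dish, tray, bottle from where it was at the start of the episode above 0.02 m).
It also fails if it takes over 45 s, if anything falls off the work surface, if the arm or the gripper's body presses on something with over 40 N, if the wrist force passes 120 N, or if a joint passes its speed limit or range.

## Working session

There is one attempt and no reset: what is moved stays moved. The work goes in short steps, Python scripts to look and compute and a tool call to move; the robot and the scene stay as the last step left them, time stands still between calls to the robot, and variables do not carry over. Pictures are saved under pics/ and viewed, and the job is handed in when it is done.

Besides the shell and the picture viewer there is one more tool, called after ">>>" as a command line: name --pt "numbers of a row" for each row, then --argument value for the rest. move_arm: Moves the arm, as the interface text tells. Its arguments: {"type":"object","properties":{"commands":{"type":"array","items":{"type":"array","items":{"type":"number"}}},"newtons":{"type":"number"}},"required":["commands"]}

```bash
mkdir -p pics; python3 - <<'E'
from rig import robot
import cv2,pickle
o=robot.get_obs(); print({k:o[k] for k in('time','position','tool_rot','grip_width')})
for n in("scene","top"):
    c=robot.camera(n); cv2.imwrite(f"pics/{n}0.png",c["image"][:,:,::-1]); pickle.dump(c,open(f"{n}0.pkl","wb"))
    print(n,c["fx"],c["cx"],c["cy"],c["distortion"],c["xyz"],c["rotation"])
    for t in("spare","board","unit","call_top","cancel_top","top_slat_center","dish","bottle","tray"):
        try: print(t,[(round(r["p"],2),r["bbox"],int(r["pixels"].sum())) for r in robot.regions_of(c,t)])
        except Exception as e: print(t,e)
E
```

```text
{'time': 0.0, 'position': array([0.20144269, 0.59089413, 0.2262939 ]), 'tool_rot': array([ 0.11501172,  0.69781308, -0.11642928,  0.69733309]), 'grip_width': 0.08693886733410781}
scene 480.22210301722447 309.54228934810453 196.75772150637422 [-0.07794754  0.          0.          0.          0.        ] [1.09946933 0.82094666 1.08518016] [ 0.27008075  0.88763823 -0.35904742 -0.10119144]
spare [(0.93, [325.1, 154.7, 372.0, 177.7], 453), (0.9, [286.7, 198.1, 342.7, 220.2], 582), (0.7, [241.4, 98.3, 251.7, 128.5], 293), (0.6, [192.7, 176.6, 229.5, 208.8], 472), (0.28, [327.9, 216.7, 411.4, 289.7], 2508)]
board [(0.62, [327.2, 219.2, 412.4, 288.8], 2391), (0.37, [254.3, 139.0, 298.7, 163.8], 1080)]
unit [(0.86, [252.6, 140.5, 301.2, 166.8], 1101)]
call_top [(0.62, [264.5, 143.3, 272.1, 149.3], 84)]
cancel_top []
top_slat_center [(0.97, [337.3, 240.6, 391.3, 272.2], 657)]
dish [(0.7, [243.8, 215.4, 270.0, 238.0], 453), (0.17, [329.5, 218.9, 413.4, 293.4], 2487)]
bottle [(0.62, [239.8, 97.2, 254.1, 129.1], 296)]
tray [(0.85, [372.9, 295.6, 473.1, 384.3], 4699)]
top 415.2394588860356 322.980
[... 180 characters left out ...]
507 -0.05604799]
spare [(0.78, [316.8, 187.5, 334.4, 233.3], 447), (0.62, [379.4, 129.9, 428.7, 151.5], 482), (0.6, [329.2, 262.9, 377.0, 291.4], 564)]
board [(0.64, [219.4, 193.5, 266.7, 215.9], 66), (0.59, [212.0, 180.2, 286.8, 261.1], 2875), (0.23, [313.1, 181.9, 332.6, 236.1], 457)]
unit [(0.88, [382.1, 188.0, 435.6, 252.0], 1620), (0.46, [134.5, 161.8, 181.7, 228.0], 3045)]
call_top [(0.43, [411.0, 200.8, 428.3, 214.6], 166)]
cancel_top [(0.74, [209.5, 183.6, 288.9, 255.7], 2937)]
top_slat_center [(0.81, [209.5, 184.7, 262.4, 215.5], 561)]
dish [(0.94, [320.7, 131.1, 344.3, 160.9], 461)]
bottle [(0.74, [469.4, 213.9, 500.3, 228.1], 337)]
tray [(0.72, [133.3, 162.3, 184.2, 225.8], 3013)]
```

```bash
python3 - <<'E'
import cv2
a=cv2.imread("pics/top0.png")[90:320,110:520]; cv2.imwrite("pics/top0z.png",cv2.resize(a,None,fx=1.95,fy=1.95,interpolation=cv2.INTER_CUBIC))
a=cv2.imread("pics/scene0.png")[80:390,170:490]; cv2.imwrite("pics/scene0z.png",cv2.resize(a,None,fx=1.9,fy=1.9,interpolation=cv2.INTER_CUBIC))
E
```

```text
(no output)
```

View pics/top0z.png

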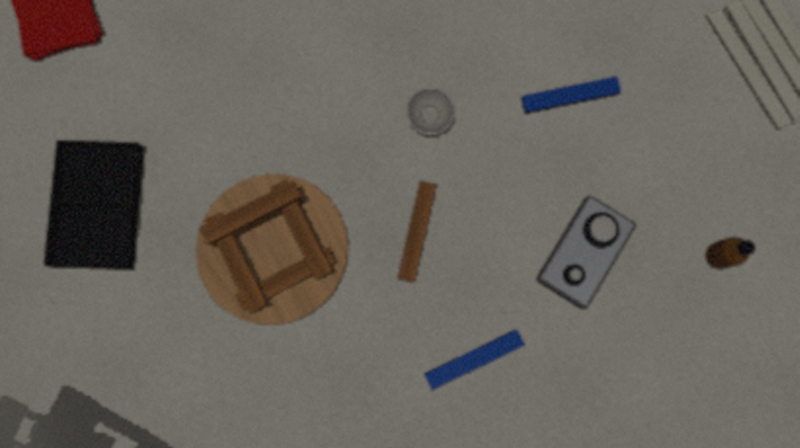

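View pics/scene0z.png

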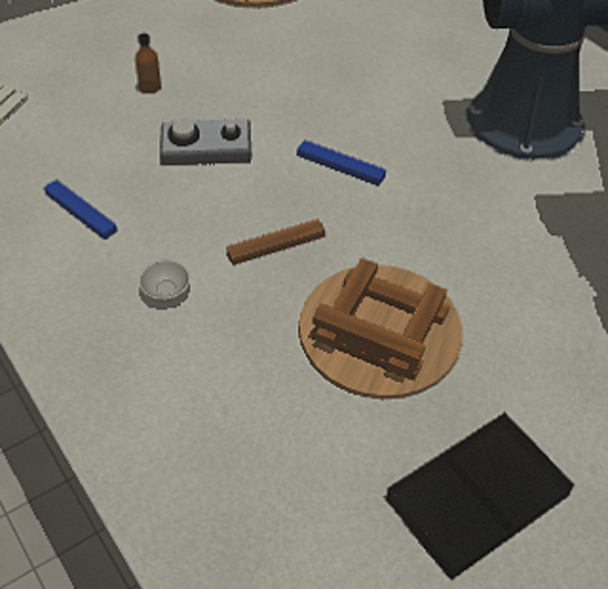

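The top view shows the brown spare at about full-image px (324,208) and the riser at (250,217), with its top slat on the upper-left (far) side, so the open side is the one nearest the robot. The unit is at (411,219), with the large button at (418,208). The blue slats are decoys. Next I'll convert these to world positions.

```bash
cat > h.py <<'E'
import numpy as np,cv2
from scipy.spatial.transform import Rotation as R
def camT(c,obs=None):
    T=np.eye(4)
    if "xyz" in c and c["xyz"] is not None:
        r=np.array(c["rotation"]); T[:3,:3]=R.from_quat(r).as_matrix() if r.size==4 else r; T[:3,3]=c["xyz"]
    else:
        W=np.eye(4);W[:3,:3]=R.from_quat(obs["tool_rot"]).as_matrix();W[:3,3]=obs["position"];T=W@np.array(c["tool_from_camera"])
    return T
def K(c): return np.array([[c["fx"],0,c["cx"]],[0,c["fy"],c["cy"]],[0,0,1.]])
def p2w(c,px,z,obs=None):
    T=camT(c,obs); u=cv2.undistortPoints(np.array(px,float).reshape(-1,1,2),K(c),np.array(c["distortion"],float))[:,0]
    d=np.c_[u,np.ones(len(u))]@T[:3,:3].T; s=(z-T[2,3])/d[:,2]; return T[:3,3]+d*s[:,None]
def w2p(c,P,obs=None):
    Ti=np.linalg.inv(camT(c,obs)); return cv2.projectPoints(np.array(P,float).reshape(-1,3),cv2.Rodrigues(Ti[:3,:3])[0],Ti[:3,3],K(c),np.array(c["distortion"],float))[0][:,0]
def rect(c,mask,z,obs=None):
    v,u=np.nonzero(mask); w=p2w(c,np.c_[u,v],z,obs)[:,:2]
    (x,y),(a,b),t=cv2.minAreaRect((w*1000).astype(np.float32))
    if a<b:a,b=b,a;t+=90
    return np.round([x,y,a,b,(t+90)%180-90],1)
E
python3 - <<'E'
from rig import robot
from h import *
print(R.from_quat(robot.get_obs()["tool_rot"]).as_matrix().round(3))
for n in("top","scene"):
    c=robot.camera(n); print(n)
    for t,z in(("spare",.018),("top_slat_center",.066),("board",.012),("unit",.03),("call_top",.053),("dish",.028)):
        for r in robot.regions_of(c,t):
            if r["p"]>.35: print(t,round(r["p"],2),rect(c,r["pixels"],z), c["image"][r["pixels"]].mean(0).round())
E
```

```text
[[-0.     0.323  0.946]
 [ 0.     0.946 -0.323]
 [-1.     0.    -0.   ]]
top
spare 0.91 [ 779.7 -247.5  165.8   38.9  -76.6] [34. 51. 88.]
spare 0.87 [552.2  -1.  155.3  27.9 -12. ] [83. 58. 37.]
spare 0.76 [356.2 -92.2 158.   27.6 -63. ] [32. 53. 97.]
top_slat_center 0.86 [569.1 251.6 161.9  33.9 -61.5] [79. 54. 32.]
unit 0.69 [ 524.4 -264.6  164.    93.3  -31.4] [85. 85. 85.]
dish 0.63 [745.1 -19.5  75.   71.  -88.8] [92. 90. 85.]
scene
spare 0.97 [ 784.5 -240.6  166.    36.4  -76.6] [ 42.  60. 111.]
spare 0.72 [360.3 -90.6 159.6  40.6 -63.7] [ 41.  57. 106.]
spare 0.6 [554.1   3.5 164.5  44.9 -12.4] [99. 73. 51.]
spare 0.57 [532.3 161.  171.5  34.1  26.6] [103.  72.  46.]
top_slat_center 0.64 [571.9 256.  163.1  42.  -61.5] [97. 68. 44.]
board 0.59 [523.  230.1 241.2 237.   67.4] [141. 111.  77.]
unit 0.59 [ 531.3 -258.5  157.5  120.9  -32.8] [96. 97. 95.]
call_top 0.43 [ 559.3 -283.    47.1   33.4   59.7] [132. 132. 124.]
dish 0.77 [746.1 -21.3  76.1  74.   32.7] [132. 131. 121.]
```

```bash
cat >> h.py <<'E'
def delta(obs,x,y,z,ang):
    "tool y heading ang deg (mod 180) -> shift mm in tool axes, turn deg"
    M=R.from_quat(obs["tool_rot"]).as_matrix(); d=M.T@(np.array([x,y,z])-obs["position"])*1000
    cur=np.degrees(np.arctan2(M[1,1],M[0,1])); t=(cur-ang+90)%180-90
    return d.round(1),round(t,2)
E
python3 - <<'E'
from rig import robot
from h import *
import cv2
o=robot.get_obs();c=robot.camera("wrist");print(c["tool_from_camera"].round(3),c["fx"],o["time"])
cv2.imwrite("pics/w0.png",c["image"][:,:,::-1])
print(delta(o,.49,.215,.30,28.5))
E
```

```text
[[-0.    -0.261  0.965 -0.157]
 [ 1.    -0.     0.    -0.   ]
 [ 0.     0.965  0.261 -0.072]
 [ 0.     0.     0.     1.   ]] 283.0961945744235 1.7
(array([ -72.8, -263.3,  394.4]), np.float64(42.66))
```

>>> move_arm --pt "-1 -73 -130 200 21" --pt "-1 -73 -130 200 21" --pt "-1 -73 -130 200 21" --pt "-1 -73 -130 200 21" --pt "-1 -73 -263 394 42.7" --pt "-1 -73 -263 394 42.7" --pt "-1 -73 -263 394 42.7" --pt "-1 -73 -263 394 42.7"

```text
time: 2.42
position: [0.4013, 0.3319, 0.2893]
tool_rot: [0.363, 0.607, -0.363, 0.607]
ft_force: [1.5, 1.2, -0.5]
grip_width: 0.0871
```

```bash
python3 - <<'E'
from rig import robot
from h import *
o=robot.get_obs();print(o["time"],o["position"],delta(o,.49,.215,.30,28.5))
E
```

```text
2.4167 [0.4012588  0.33194611 0.28934957] (array([-10.6,  22.9, 145. ]), np.float64(-0.28))
```

>>> move_arm --pt "-1 -10 23 145 0" --pt "-1 -10 23 145 0" --pt "-1 -10 23 145 0" --pt "-1 -10 23 145 0" --pt "-1 -10 23 145 0" --pt "-1 -10 23 145 0" --pt "-1 -10 23 145 0"

```text
time: 3.0
position: [0.4889, 0.2175, 0.2986]
tool_rot: [0.362, 0.608, -0.362, 0.607]
ft_force: [0.5, 0.1, 0.8]
grip_width: 0.087
```

```bash
python3 - <<'E'
from rig import robot
from h import *
import pickle
o=robot.get_obs();c=robot.camera("wrist");pickle.dump((o,c),open("w1.pkl","wb"))
print(o["time"],o["position"],np.abs(o["joint_velocities"]).max())
cv2.imwrite("pics/w1.png",c["image"][:,:,::-1])
for t,z in(("spare",.018),("top_slat_center",.066),("low_b_center",.03),("board",.012)):
        for r in robot.regions_of(c,t):
            if r["p"]>.35: print(t,round(r["p"],2),np.round(r["bbox"]),rect(c,r["pixels"],z,o), c["image"][r["pixels"]].mean(0).round())
E
```

```text
3.0 [0.48892517 0.2175016  0.29863464] 0.024459033187346192
spare 0.7 [265. 282. 324. 310.] [548.4   5.4 106.   35.2 -10.1] [148. 114.  83.]
spare 0.37 [266. 100. 420. 249.] [517.6 228.1 234.2 231.5  66.7] [183. 157. 123.]
top_slat_center 0.69 [372. 127. 396. 233.] [567.2 251.7 157.9  30.5 -61.5] [144. 109.  75.]
top_slat_center 0.56 [289. 207. 396. 226.] [541.4 184.7 151.7  30.3  28.5] [107.  80.  56.]
low_b_center 0.81 [296. 128. 315. 230.] [471.7 200.4 157.3  27.8 -61.9] [142. 108.  75.]
board 0.83 [267.  99. 418. 248.] [518.9 227.9 236.1 234.7  67.2] [183. 157. 123.]
```

View pics/w1.png

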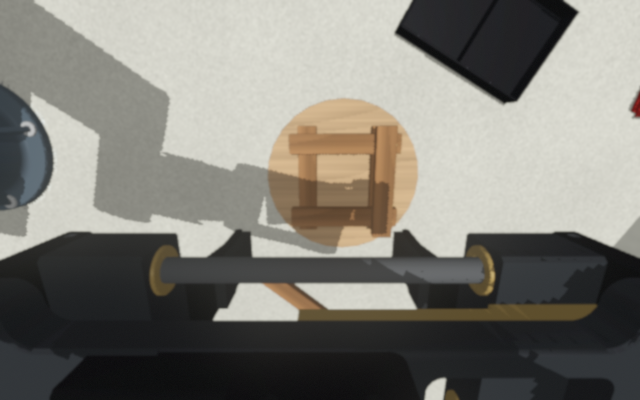

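```bash
python3 - <<'E'
from rig import robot
from h import *
o=robot.get_obs();print(delta(o,.64,-.02,.22,78))
E
```

```text
(array([ 78.8,  18.8, 281.5]), np.float64(-49.42))
```

>>> move_arm --pt "-1 20 19 281 -49.4" --pt "-1 20 19 281 -49.4" --pt "-1 40 19 281 -49.4" --pt "-1 78 19 281 -49.4" --pt "-1 78 19 281 -49.4" --pt "-1 78 19 281 -49.4" --pt "-1 78 19 281 -49.4" --pt "-1 78 19 281 -49.4"

```text
time: 3.92
position: [0.6423, -0.0255, 0.2179]
tool_rot: [0.074, 0.703, -0.075, 0.703]
ft_force: [1.5, 0.2, 0.4]
grip_width: 0.0866
```

>>> move_arm --pt "-1 0 0 0 0" --pt "-1 0 0 0 0" --pt "-1 0 0 0 0"

```text
time: 4.17
position: [0.6396, -0.019, 0.2214]
tool_rot: [0.075, 0.703, -0.074, 0.703]
ft_force: [-0.1, -0.1, 0.2]
grip_width: 0.0872
```

```bash
python3 - <<'E'
from rig import robot
from h import *
o=robot.get_obs();c=robot.camera("wrist")
print(o["time"],o["position"],np.abs(o["joint_velocities"]).max())
cv2.imwrite("pics/w2.png",c["image"][:,:,::-1])
for t,z in(("spare",.018),("unit",.03),("call_top",.053)):
        for r in robot.regions_of(c,t):
            if r["p"]>.35: print(t,round(r["p"],2),np.round(r["bbox"]),rect(c,r["pixels"],z,o), c["image"][r["pixels"]].mean(0).round())
print(delta(o,.552,-.001,.1,78))
E
```

```text
4.1667 [ 0.63963252 -0.01898923  0.22144228] 0.015118239361459687
spare 0.95 [308.  36. 336. 180.] [552.2  -1.7 159.1  27.9 -11.9] [143. 110.  79.]
spare 0.58 [234. 280. 242. 300.] [ 768.4 -167.9   24.9   10.3  -30.5] [ 70.  89. 136.]
spare 0.52 [311. 231. 367. 288.] [744.2 -22.7  77.   66.9 -49. ] [180. 180. 172.]
spare 0.51 [154.   1. 174.  13.] [ 405.  -149.4   22.3    8.7   77.8] [ 77.  88. 118.]
unit 0.81 [ 59.  55. 161. 203.] [ 526.7 -258.7  159.8  101.   -30.7] [157. 159. 158.]
call_top 0.83 [ 65. 151. 106. 184.] [ 557.5 -280.8   45.3   38.1   77.9] [185. 186. 180.]
call_top 0.74 [402.   0. 612. 143.] [559.4 190.  210.8 142.6  78. ] [191. 163. 127.]
call_top 0.68 [310.  38. 335. 178.] [554.4  -2.  144.7  25.1 -11.7] [143. 110.  79.]
(array([121.5,  -0.9, -89.4]), np.float64(-0.1))
```

View pics/w2.png

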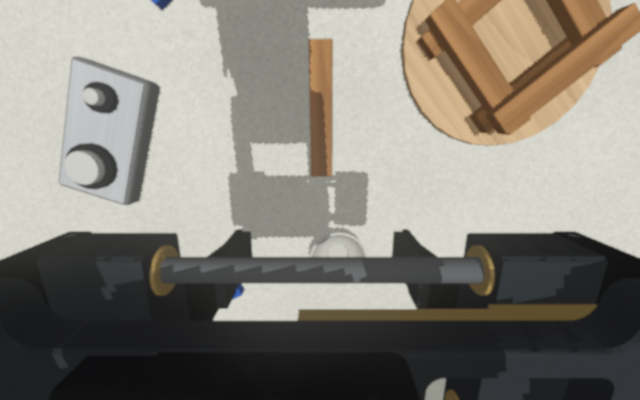

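The wrist view shows the spare at (552, -2) mm and -12°, 159 x 28 mm, which agrees with the top view. The large button is near (557, -281). I'll grasp now.

>>> move_arm --pt "-1 60 -1 -89 0" --pt "-1 110 -1 -89 0" --pt "-1 140 -1 -89 0" --pt "-1 140 -1 -89 0" --pt "-1 165 -1 -89 0" --pt "-1 185 -1 -89 0" --pt "-1 192 -1 -89 0" --pt "-1 192 -1 -89 0"

```text
time: 5.03
position: [0.5523, -0.0025, 0.0278]
tool_rot: [0.075, 0.704, -0.074, 0.702]
ft_force: [0.3, -0.3, 0.5]
grip_width: 0.0868
```

>>> move_arm --pt "-1 0 0 0 0" --pt "0.2 0 0 0 0" --pt "1 0 0 0 0" --pt "1 0 0 0 0" --pt "1 0 0 0 0" --pt "1 0 0 0 0" --pt "1 0 0 0 0" --pt "1 0 0 0 0" --newtons 20

```text
time: 5.7
position: [0.5531, -0.0032, 0.029]
tool_rot: [0.075, 0.703, -0.075, 0.703]
ft_force: [0.4, -0.5, 0.5]
grip_width: 0.0481
```

>>> move_arm --pt "1 0 0 0 0" --pt "1 0 0 0 0" --pt "1 0 0 0 0" --pt "1 0 0 0 0" --pt "1 0 0 0 0" --pt "1 0 0 0 0" --pt "1 0 0 0 0"

```text
time: 6.28
position: [0.5531, -0.0032, 0.0288]
tool_rot: [0.075, 0.703, -0.075, 0.703]
ft_force: [0.0, -0.3, 0.1]
grip_width: 0.0037
```

>>> move_arm --pt "1 -15 0 0 0" --pt "1 -50 0 0 0" --pt "1 -85 0 0 0" --pt "1 -120 0 0 0" --pt "1 -120 0 0 0" --pt "1 -120 0 0 0"

```text
time: 6.78
position: [0.5547, -0.0035, 0.1512]
tool_rot: [0.075, 0.701, -0.075, 0.705]
ft_force: [-0.4, -0.4, 0.2]
grip_width: 0.0002
```

```bash
python3 - <<'E'
from rig import robot
from h import *
o=robot.get_obs()
print(o["time"],o["position"],o["grip_width"],o["ft_force"])
c=robot.camera("wrist");cv2.imwrite("pics/w3.png",c["image"][:,:,::-1])
print(delta(o,.471,.200,.15,28.5))
E
```

```text
6.7833 [ 0.5546734  -0.00345049  0.15115457] 0.00022690931462864092 [-0.37981899 -0.37847112  0.18271303]
(array([   0.5,  181.3, -124.6]), np.float64(49.37))
```

View pics/w3.png

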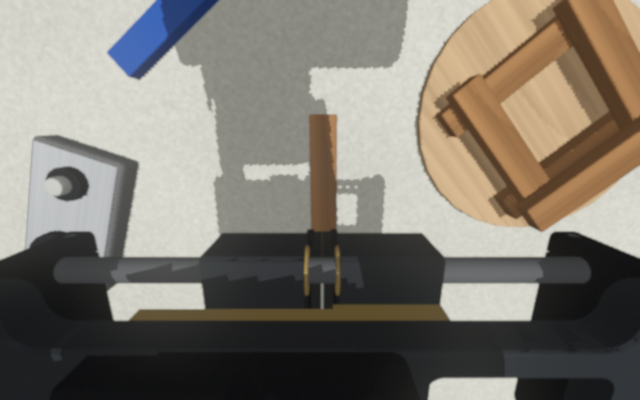

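```bash
python3 - <<'E'
from rig import robot
from h import *
o=robot.get_obs()
for n in("wrist","top","scene"):
    c=robot.camera(n);cv2.imwrite(f"pics/{n}4.png",c["image"][:,:,::-1])
    for t,z in(("spare",.018),):
        for r in robot.regions_of(c,t):
            if r["p"]>.35: print(n,t,round(r["p"],2),np.round(r["bbox"]),rect(c,r["pixels"],z,o), c["image"][r["pixels"]].mean(0).round())
a=cv2.imread("pics/scene4.png")[80:330,170:490]; cv2.imwrite("pics/scene4z.png",cv2.resize(a,None,fx=2.3,fy=2.3,interpolation=cv2.INTER_CUBIC))
E
```

```text
wrist spare 0.66 [109.   0. 223.  82.] [ 368.8 -112.7  112.1   36.3  -63.9] [ 60.  87. 146.]
wrist spare 0.61 [308. 113. 340. 232.] [532.1   2.3 118.5  29.3 -11.3] [114.  89.  67.]
wrist spare 0.46 [556.   0. 640. 132.] [479.3 286.7 139.5  45.7  28.6] [136. 100.  66.]
top spare 0.77 [335. 261. 380. 285.] [ 360.9 -103.9  138.1   30.3  -63.1] [30. 49. 89.]
scene spare 0.93 [196. 174. 228. 208.] [ 785.3 -244.1  171.2   36.7  -76.9] [ 48.  66. 118.]
scene spare 0.75 [287. 198. 341. 218.] [554.2   3.4 164.9  45.3  -9.6] [71. 55. 40.]
scene spare 0.69 [335. 158. 373. 178.] [354.  -82.2 147.6  54.9 -61.5] [49. 59. 86.]
scene spare 0.44 [266. 141. 272. 151.] [ 541.  -320.4   48.7   34.5   59.7] [140. 140. 132.]
```

View pics/scene4z.png

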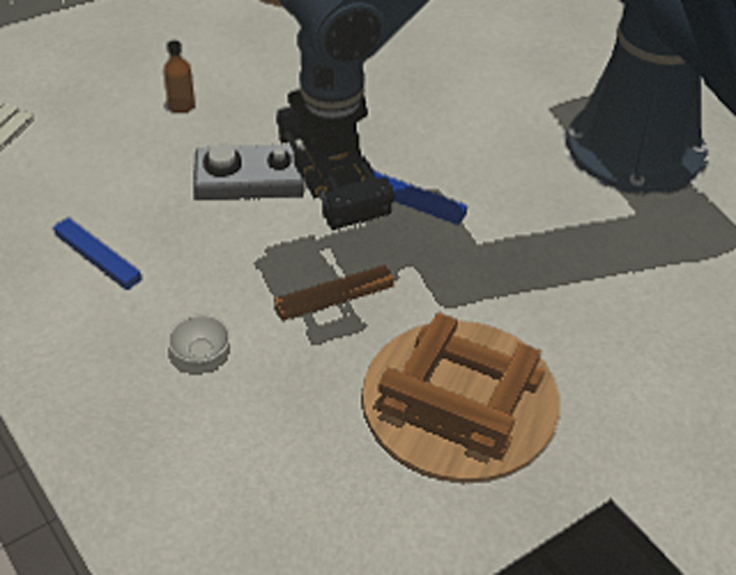

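The fingers shut fully without touching the slat, which hasn't moved, so the fingertips must be higher than the TCP reading and stated geometry imply. I'll check the tip height in the images before trying again.

```bash
python3 - <<'E'
from rig import robot
from h import *
o=robot.get_obs(); print(o["position"],o["q"].round(4))
M=R.from_quat(o["tool_rot"]).as_matrix()
print(M.round(3))
def tw(p): return M@np.array(p)/1000+o["position"]
c=robot.camera("scene");im=c["image"][:,:,::-1].copy()
pts=w2p(c,[tw([25,0,0]),tw([0,0,0]),tw([-45,0,0]),tw([-45,95,0]),tw([-45,-95,0])]); print(pts.round(1))
x0,y0=270,90
a=cv2.resize(im[y0:y0+130,x0:x0+130],None,fx=4.5,fy=4.5,interpolation=cv2.INTER_CUBIC)
a=cv2.convertScaleAbs(a,alpha=2.5)
for p in pts: cv2.circle(a,tuple(int(v) for v in ((p-[x0,y0])*4.5)),4,(0,255,0),1)
cv2.imwrite("pics/tips.png",a)
E
```

```text
[ 0.55227629 -0.0030625   0.14746254] [-0.2079  0.5401  1.6906  0.      0.9138 -1.5667]
[[-0.003  0.21   0.978]
 [ 0.001  0.978 -0.21 ]
 [-1.    -0.    -0.003]]
[[314.8 180.2]
 [314.7 173.8]
 [314.5 162. ]
 [327.9 184.4]
 [302.4 141.7]]
```

View pics/tips.png

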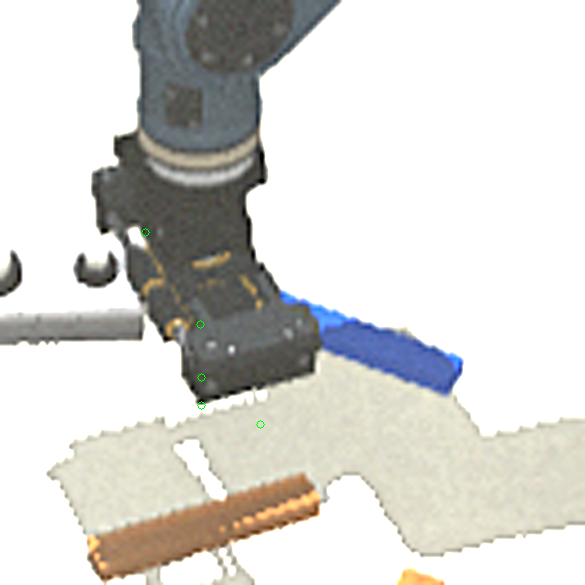

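```bash
python3 - <<'E'
from rig import robot
from h import *
c=robot.camera("wrist");im=c["image"][:,:,::-1].copy()
T=np.linalg.inv(np.array(c["tool_from_camera"]))
for p in([25,0,0],[25,10,0],[0,0,0],[25,0,-10],[-45,0,0],[-45,0,-37],[-45,0,-95]):
    q=T@np.r_[np.array(p)/1000,1]; u=cv2.projectPoints(q[:3].reshape(1,3),np.zeros(3),np.zeros(3),K(c),np.array(c["distortion"],float))[0][0,0]
    print(p,u.round(1)); cv2.circle(im,tuple(int(round(v)) for v in u),3,(0,255,0),1)
a=cv2.convertScaleAbs(cv2.resize(im[190:340,220:420],None,fx=3.9,fy=3.9,interpolation=cv2.INTER_CUBIC),alpha=2)
cv2.imwrite("pics/w5.png",a)
o=robot.get_obs();print(o["time"],o["position"],o["grip_width"])
E
```

```text
[25, 0, 0] [322.  234.1]
[25, 10, 0] [336.6 234.1]
[0, 0, 0] [322.1 249.4]
[25, 0, -10] [322.  220.3]
[-45, 0, 0] [322.2 291.7]
[-45, 0, -37] [322.3 212.7]
[-45, 0, -95] [322.3  58.8]
7.2333 [ 0.55268387 -0.00311036  0.14790951] 0.00028185656756038924
```

View pics/w5.png

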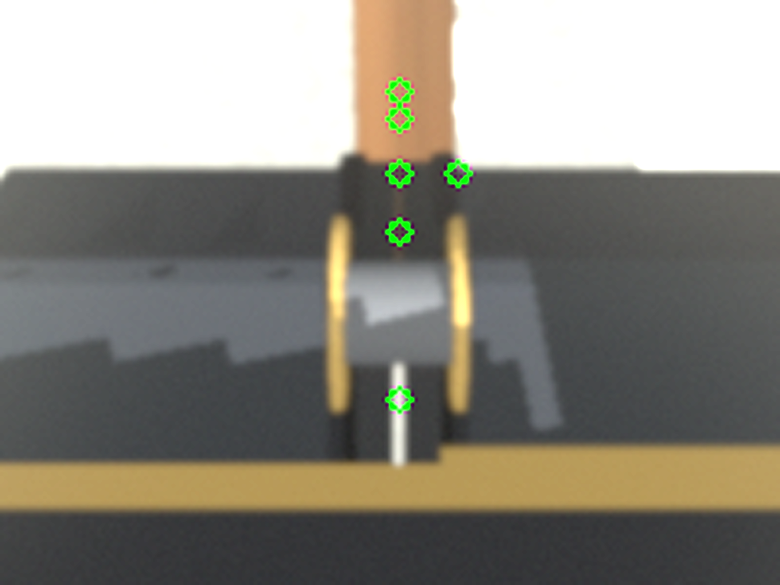

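The wrist picture shows the fingertip edge at row ~230. Tips 25 mm ahead of the TCP would appear at row ~221. The tips therefore stand only about 9 mm ahead, and they closed just above the slat's 18 mm top. I'll open, straddle the slat lower, and watch the force.

>>> move_arm --pt "-1 0 0 0 0" --pt "-1 0 0 0 0" --pt "-1 0 0 0 0" --pt "-1 0 0 0 0" --pt "-1 30 1 0 0" --pt "-1 65 1 0 0" --pt "-1 95 1 0 0" --pt "-1 110 1 0 0"

```text
time: 7.9
position: [0.5515, -0.0019, 0.0359]
tool_rot: [0.075, 0.705, -0.075, 0.702]
ft_force: [0.1, 0.2, -0.4]
grip_width: 0.046
```

>>> move_arm --pt "-1 0 0 0 0" --pt "-1 0 0 0 0" --pt "-1 0 0 0 0" --pt "-1 4 0 0 0" --pt "-1 8 0 0 0" --pt "-1 10 0 0 0" --pt "-1 10 0 0 0" --pt "-1 10 0 0 0"

```text
time: 8.57
position: [0.5534, -0.0022, 0.029]
tool_rot: [0.075, 0.703, -0.075, 0.703]
ft_force: [0.2, -0.4, -0.8]
grip_width: 0.0864
```

>>> move_arm --pt "-1 3 0 0 0" --pt "-1 6 0 0 0" --pt "-1 6 0 0 0" --pt "-1 6 0 0 0"

```text
time: 8.9
position: [0.5531, -0.0022, 0.0225]
tool_rot: [0.075, 0.703, -0.075, 0.703]
ft_force: [-0.4, 0.6, -0.5]
grip_width: 0.0869
```

>>> move_arm --pt "-1 2 0 0 0" --pt "-1 4 0 0 0" --pt "-1 4 0 0 0" --pt "-1 4 0 0 0"

```text
time: 9.23
position: [0.5532, -0.0022, 0.0186]
tool_rot: [0.075, 0.703, -0.075, 0.703]
ft_force: [0.1, 0.0, 0.2]
grip_width: 0.0869
```

>>> move_arm --pt "-1 2 0 0 0" --pt "-1 4 0 0 0" --pt "-1 4 0 0 0" --pt "-1 4 0 0 0"

```text
time: 9.57
position: [0.5532, -0.0022, 0.0147]
tool_rot: [0.075, 0.703, -0.075, 0.703]
ft_force: [-1.0, -0.1, -0.4]
grip_width: 0.087
```

```bash
python3 - <<'E'
from rig import robot
from h import *
o=robot.get_obs();print(o["position"],o["ft_force"])
c=robot.camera("scene");im=c["image"][:,:,::-1]
a=cv2.convertScaleAbs(cv2.resize(im[120:230,260:390],None,fx=5,fy=5,interpolation=cv2.INTER_CUBIC),alpha=2)
cv2.imwrite("pics/s6.png",a)
E
```

```text
[ 0.55320068 -0.00216908  0.01465778] [-1.04742719 -0.09533675 -0.37772814]
```

View pics/s6.png

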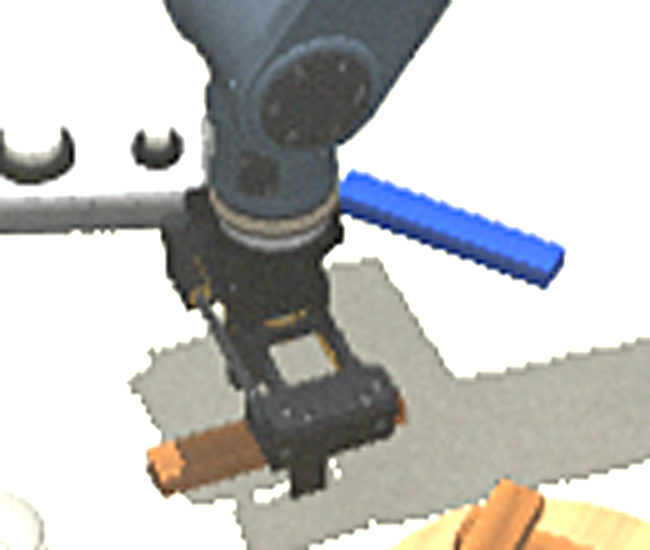

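The near finger now reaches down beside the slat, with its tip close to the table. Closing.

>>> move_arm --pt "1 0 0 0 0" --pt "1 0 0 0 0" --pt "1 0 0 0 0" --pt "1 0 0 0 0" --pt "1 0 0 0 0" --pt "1 0 0 0 0" --pt "1 0 0 0 0" --pt "1 0 0 0 0" --newtons 20

```text
time: 10.28
position: [0.5533, -0.0022, 0.0148]
tool_rot: [0.075, 0.703, -0.075, 0.703]
ft_force: [-0.5, 0.8, 0.5]
grip_width: 0.0416
```

>>> move_arm --pt "1 0 0 0 0" --pt "1 0 0 0 0" --pt "1 0 0 0 0" --pt "1 0 0 0 0" --pt "1 0 0 0 0"

```text
time: 10.7
position: [0.5533, -0.0022, 0.0148]
tool_rot: [0.075, 0.703, -0.075, 0.703]
ft_force: [0.1, 0.5, -0.1]
grip_width: 0.0278
```

>>> move_arm --pt "1 -10 0 0 0" --pt "1 -35 0 0 0" --pt "1 -70 0 0 0" --pt "1 -105 0 0 0" --pt "1 -130 0 0 0" --pt "1 -130 0 0 0" --pt "1 -130 0 0 0"

```text
time: 11.28
position: [0.5543, -0.0023, 0.1471]
tool_rot: [0.075, 0.702, -0.075, 0.705]
ft_force: [-0.4, -0.6, -1.0]
grip_width: 0.0277
```

```bash
python3 - <<'E'
from rig import robot
from h import *
o=robot.get_obs()
print(o["time"],o["position"],o["grip_width"],o["ft_force"])
print(delta(o,.471,.200,.145,28.5))
E
```

```text
11.2833 [ 0.55430851 -0.00234051  0.14706396] 0.027726260257494213 [-0.41469173 -0.60987789 -0.98323387]
(array([   1.5,  180.3, -124. ]), np.float64(49.37))
```

>>> move_arm --pt "1 0 25 -17 7" --pt "1 0 50 -34 14" --pt "1 0 75 -52 21" --pt "1 0 105 -72 28" --pt "1 0 135 -93 35" --pt "1 0 162 -111 42" --pt "1 0 180 -123 49" --pt "1 0 180 -123 49.4"

```text
time: 11.95
position: [0.4668, 0.2028, 0.1433]
tool_rot: [0.361, 0.609, -0.363, 0.606]
ft_force: [-0.1, 0.2, 0.1]
grip_width: 0.0282
```

>>> move_arm --pt "1 0 0 0 0" --pt "1 0 0 0 0" --pt "1 0 0 0 0"

```text
time: 12.2
position: [0.4711, 0.1987, 0.1443]
tool_rot: [0.361, 0.608, -0.362, 0.607]
ft_force: [0.3, -0.7, 1.0]
grip_width: 0.0274
```

```bash
python3 - <<'E'
from rig import robot
from h import *
o=robot.get_obs()
print(o["time"],o["position"],o["grip_width"],o["ft_force"])
print(delta(o,.471,.200,.063,28.5))
c=robot.camera("wrist"); cv2.imwrite("pics/w7.png",c["image"][:,:,::-1])
for t,z in(("spare",.15),("top_slat_center",.066),("low_b_center",.03),("board",.012)):
        for r in robot.regions_of(c,t):
            if r["p"]>.35: print(t,round(r["p"],2),np.round(r["bbox"]),rect(c,r["pixels"],z,o))
E
```

```text
12.2 [0.47110548 0.19871626 0.14425201] 0.027398527256633536 [ 0.25421895 -0.65784212  1.01785007]
(array([81.3,  0.6, -1.2]), np.float64(-0.04))
spare 0.92 [113. 291. 141. 322.] [381.  109.4  19.8  16.8 -61.4]
spare 0.83 [298. 106. 350. 310.] [460.4 217.6 118.4  27.8 -60.8]
top_slat_center 0.73 [428. 115. 478. 231.] [551.5 276.7 100.7  34.9 -61.4]
board 0.94 [262.  72. 494. 290.] [508.4 234.8 236.6 208.5  54.6]
```

View pics/w7.png

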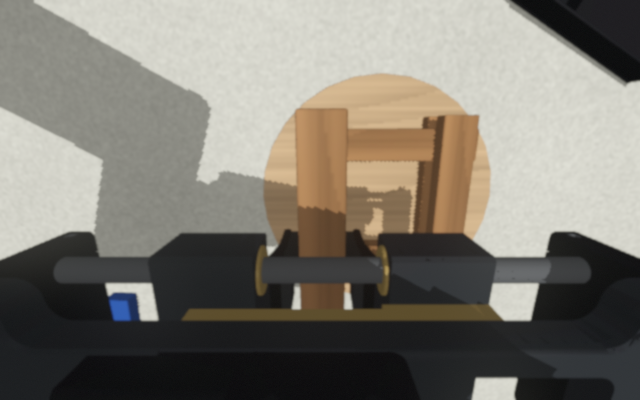

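The slat is held straight above the free place, at cols 296–347 and parallel to the top slat. Lowering.

>>> move_arm --pt "1 20 0 -1 0" --pt "1 40 0 -1 0" --pt "1 55 0 -1 0" --pt "1 65 0 -1 0" --pt "1 72 0 -1 0" --pt "1 77 0 -1 0" --pt "1 77 0 -1 0" --pt "1 77 0 -1 0"

```text
time: 13.12
position: [0.4708, 0.2005, 0.0681]
tool_rot: [0.362, 0.607, -0.362, 0.608]
ft_force: [-0.3, -0.0, -0.8]
grip_width: 0.0279
```

>>> move_arm --pt "1 1 0 0 0" --pt "1 2 0 0 0" --pt "1 3 0 0 0" --pt "1 3 0 0 0" --pt "1 3 0 0 0"

```text
time: 13.53
position: [0.4705, 0.2006, 0.065]
tool_rot: [0.362, 0.608, -0.362, 0.608]
ft_force: [-0.9, -0.6, -0.4]
grip_width: 0.0278
```

>>> move_arm --pt "1 1 0 0 0" --pt "1 2 0 0 0" --pt "1 2 0 0 0" --pt "1 2 0 0 0"

```text
time: 13.87
position: [0.4705, 0.2006, 0.0628]
tool_rot: [0.362, 0.608, -0.362, 0.608]
ft_force: [-0.1, -0.0, -0.9]
grip_width: 0.0278
```

```bash
python3 - <<'E'
from rig import robot
from h import *
o=robot.get_obs()
print(o["time"],o["position"],o["grip_width"],o["ft_force"])
c=robot.camera("scene"); im=c["image"][:,:,::-1]
cv2.imwrite("pics/s8.png",cv2.convertScaleAbs(cv2.resize(im[170:300,310:430],None,fx=5,fy=4.6,interpolation=cv2.INTER_CUBIC),alpha=1.5))
E
```

```text
13.8667 [0.47054957 0.20055069 0.06282299] 0.02776646309231084 [-0.07688969 -0.0431639  -0.89908993]
```

View pics/s8.png

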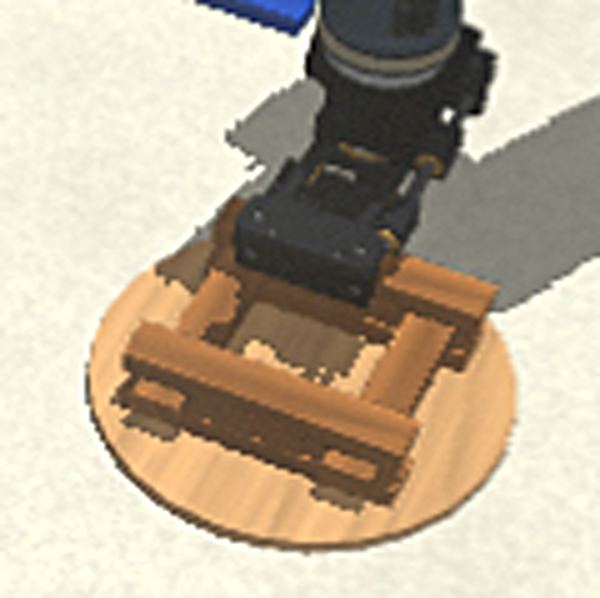

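>>> move_arm --pt "1 0.5 0 0 0" --pt "1 1 0 0 0" --pt "1 1 0 0 0"

```text
time: 14.17
position: [0.4705, 0.2006, 0.0628]
tool_rot: [0.362, 0.607, -0.362, 0.608]
ft_force: [-1.3, -0.2, 7.6]
grip_width: 0.0278
```

Upward force is now 7.6 N, so the slat is seated. I'll ease back 1 mm and release gently.

>>> move_arm --pt "1 -0.7 0 0 0" --pt "0.3 -0.7 0 0 0" --pt "0.2 -0.7 0 0 0" --pt "0 -0.7 0 0 0" --pt "-0.2 -0.7 0 0 0" --pt "-0.4 -0.7 0 0 0" --pt "-0.4 -0.7 0 0 0" --pt "-0.4 -0.7 0 0 0"

```text
time: 14.83
position: [0.4704, 0.2005, 0.0624]
tool_rot: [0.362, 0.608, -0.362, 0.608]
ft_force: [0.1, 0.1, -1.3]
grip_width: 0.0576
```

>>> move_arm --pt "-0.4 0 0 0 0" --pt "-0.4 0 0 0 0" --pt "-0.4 -10 0 0 0" --pt "-0.4 -30 0 0 0" --pt "-0.4 -60 0 0 0" --pt "-0.4 -90 0 0 0" --pt "-0.4 -120 0 0 0" --pt "-0.4 -120 0 0 0"

```text
time: 15.5
position: [0.4741, 0.2014, 0.1886]
tool_rot: [0.365, 0.604, -0.359, 0.611]
ft_force: [0.7, 0.4, 0.4]
grip_width: 0.061
```

```bash
python3 - <<'E'
from rig import robot
from h import *
o=robot.get_obs()
print(o["time"],o["position"],o["grip_width"],o["ft_force"],o["q"].round(2))
print(delta(o,.70,-.281,.2,28.5))
print(delta(o,.557,-.281,.2,28.5))
print(delta(o,.45,.05,.25,28.5))
c=robot.camera("scene"); im=c["image"][:,:,::-1]
cv2.imwrite("pics/s9.png",cv2.convertScaleAbs(cv2.resize(im[170:300,310:430],None,fx=5,fy=4.6,interpolation=cv2.INTER_CUBIC),alpha=1.5))
E
```

```text
15.5 [0.47409089 0.20141694 0.18861952] 0.060973316583572655 [0.66231509 0.43904915 0.44746593] [ 0.18  0.43  1.76  0.    0.94 -0.31]
(array([ -9.8, -31.3, 531.8]), np.float64(-0.02))
(array([ -11.5, -157. ,  463.6]), np.float64(-0.02))
(array([-62. , -92.7, 121.8]), np.float64(-0.02))
```

View pics/s9.png

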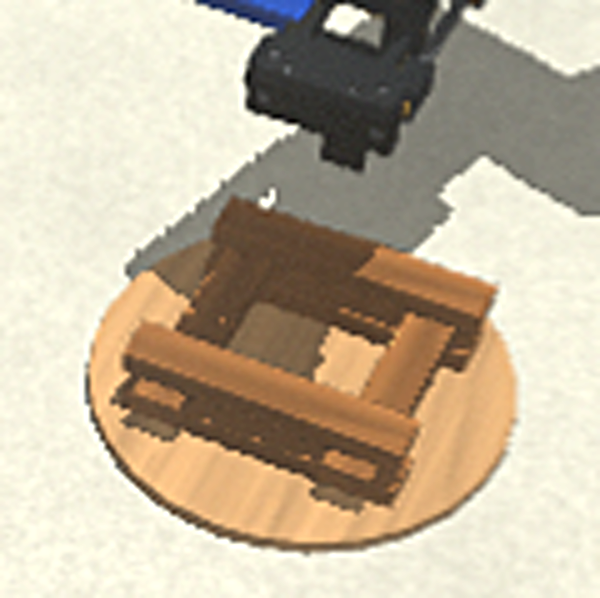

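The slat rests on the open side, parallel to the others, and the riser hasn't moved. Next is the button: close the fingers and go look at it.

>>> move_arm --pt "1 -20 -12 40 0" --pt "1 -30 -23 80 0" --pt "1 -30 -35 120 0" --pt "1 -30 -46 160 0" --pt "1 -30 -58 200 0" --pt "1 -30 -69 240 0" --pt "1 -30 -78 270 0" --pt "1 -30 -87 300 0"

```text
time: 16.22
position: [0.5365, -0.1073, 0.2117]
tool_rot: [0.362, 0.608, -0.362, 0.607]
ft_force: [1.3, 0.1, -0.6]
grip_width: 0.0152
```

>>> move_arm --pt "1 0 -12 40 0" --pt "1 0 -23 80 0" --pt "1 0 -35 120 0" --pt "1 0 -46 160 0" --pt "1 0 -58 200 0" --pt "1 0 -70 240 0" --pt "1 0 -70 242 0" --pt "1 0 -70 242 0"

```text
time: 16.88
position: [0.59, -0.3532, 0.2107]
tool_rot: [0.363, 0.608, -0.363, 0.606]
ft_force: [0.0, 0.2, 0.5]
grip_width: 0.0004
```

>>> move_arm --pt "1 0 0 0 0" --pt "1 0 0 0 0" --pt "1 0 0 0 0"

```text
time: 17.13
position: [0.5904, -0.3487, 0.2123]
tool_rot: [0.361, 0.609, -0.361, 0.607]
ft_force: [-0.6, 0.5, 0.9]
grip_width: 0.0003
```

```bash
python3 - <<'E'
from rig import robot
from h import *
o=robot.get_obs()
print(o["time"],o["position"],o["grip_width"],o["ft_force"],np.abs(o["joint_velocities"]).max())
c=robot.camera("wrist"); cv2.imwrite("pics/w10.png",c["image"][:,:,::-1])
for t,z in(("unit",.03),("call_top",.053),("cancel_top",.053)):
        for r in robot.regions_of(c,t):
            if r["p"]>.2:
                print(t,round(r["p"],2),np.round(r["bbox"]),rect(c,r["pixels"],z,o))
E
```

```text
17.1333 [ 0.59039275 -0.34868918  0.21227795] 0.00028202341816277584 [-0.56591768  0.52959232  0.85628174] 0.009284934763676962
unit 0.91 [239.   7. 373. 172.] [ 524.6 -267.6  156.8   88.5  -31.3]
call_top 0.71 [303. 110. 340. 146.] [ 555.9 -286.7   37.8   36.5   28.6]
```

View pics/w10.png

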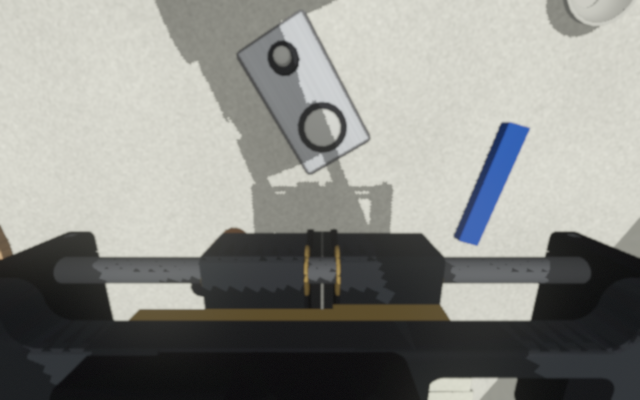

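```bash
python3 - <<'E'
from rig import robot
from h import *
o=robot.get_obs(); print(delta(o,.5565,-.284,.08,28.5))
E
```

```text
(array([132.9,   1.2, -74.1]), np.float64(0.04))
```

>>> move_arm --pt "1 20 1 -35 0" --pt "1 50 1 -74 0" --pt "1 85 1 -74 0" --pt "1 115 1 -74 0" --pt "1 132 1 -74 0" --pt "1 132 1 -74 0" --pt "1 132 1 -74 0" --pt "1 132 1 -74 0"

```text
time: 18.0
position: [0.5575, -0.2859, 0.0819]
tool_rot: [0.362, 0.607, -0.362, 0.609]
ft_force: [0.7, -1.5, -0.2]
grip_width: 0.0004
```

```bash
python3 - <<'E'
from rig import robot
from h import *
o=robot.get_obs()
print(o["time"],o["position"],o["ft_force"])
c=robot.camera("scene"); im=c["image"][:,:,::-1]
cv2.imwrite("pics/s11.png",cv2.convertScaleAbs(cv2.resize(im[80:190,220:340],None,fx=5,fy=5,interpolation=cv2.INTER_CUBIC),alpha=1.8))
E
```

```text
18.0 [ 0.55747831 -0.28594732  0.08192354] [ 0.69219476 -1.49476676 -0.20486537]
```

View pics/s11.png

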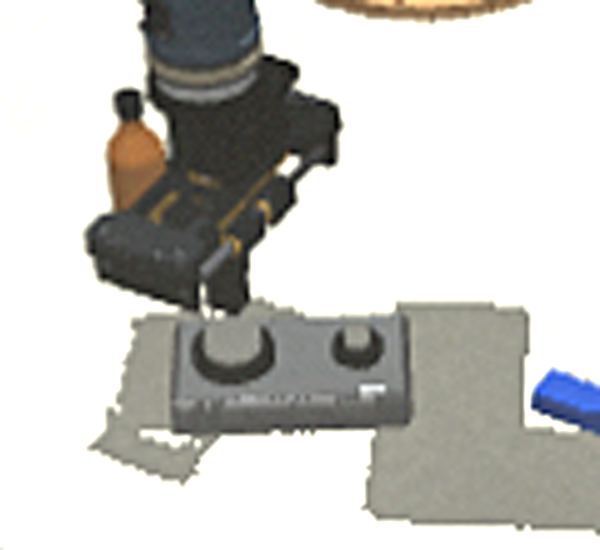

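The closed fingers are centred over the large button. Pressing in small steps while watching the force.

>>> move_arm --pt "1 5 0 0 0" --pt "1 9 0 0 0" --pt "1 13 0 0 0" --pt "1 15 0 0 0" --pt "1 15 0 0 0"

```text
time: 18.47
position: [0.5559, -0.285, 0.065]
tool_rot: [0.362, 0.608, -0.362, 0.607]
ft_force: [0.6, -0.1, -0.3]
grip_width: 0.0005
```

>>> move_arm --pt "1 2 0 0 0" --pt "1 4 0 0 0" --pt "1 4 0 0 0" --pt "1 4 0 0 0"

```text
time: 18.8
position: [0.5563, -0.2852, 0.0614]
tool_rot: [0.362, 0.608, -0.362, 0.607]
ft_force: [0.3, 0.1, 0.1]
grip_width: 0.0005
```

>>> move_arm --pt "1 2 0 0 0" --pt "1 3 0 0 0" --pt "1 3 0 0 0"

```text
time: 19.05
position: [0.5562, -0.2851, 0.0583]
tool_rot: [0.362, 0.608, -0.362, 0.607]
ft_force: [-0.3, -0.1, 0.1]
grip_width: 0.0006
```

>>> move_arm --pt "1 2 0 0 0" --pt "1 3 0 0 0" --pt "1 3 0 0 0"

```text
time: 19.3
position: [0.5564, -0.2852, 0.0556]
tool_rot: [0.362, 0.608, -0.362, 0.608]
ft_force: [-1.2, 0.6, 2.8]
grip_width: 0.0006
```

>>> move_arm --pt "1 1 0 0 0" --pt "1 2 0 0 0" --pt "1 2 0 0 0"

```text
time: 19.55
position: [0.5564, -0.2852, 0.0535]
tool_rot: [0.362, 0.608, -0.362, 0.608]
ft_force: [-1.5, 1.3, 3.3]
grip_width: 0.0007
```

>>> move_arm --pt "1 1 0 0 0" --pt "1 2 0 0 0" --pt "1 2 0 0 0"

```text
time: 19.8
position: [0.5563, -0.2852, 0.0515]
tool_rot: [0.362, 0.608, -0.362, 0.608]
ft_force: [-1.1, 0.7, 3.5]
grip_width: 0.0006
```

>>> move_arm --pt "1 1 0 0 0" --pt "1 1 0 0 0" --pt "1 1 0 0 0"

```text
time: 20.05
position: [0.5564, -0.2853, 0.0511]
tool_rot: [0.362, 0.608, -0.362, 0.608]
ft_force: [-1.7, 0.9, 6.9]
grip_width: 0.0007
```

>>> move_arm --pt "1 0.7 0 0 0" --pt "1 0.7 0 0 0" --pt "1 0.7 0 0 0"

```text
time: 20.3
position: [0.5564, -0.2853, 0.0511]
tool_rot: [0.362, 0.607, -0.362, 0.608]
ft_force: [-2.3, 0.7, 9.1]
grip_width: 0.0007
```

>>> move_arm --pt "1 -5 0 0 0" --pt "1 -15 0 0 0" --pt "1 -40 0 0 0" --pt "1 -80 0 0 0" --pt "1 -110 0 0 0" --pt "1 -130 0 40 0" --pt "1 -130 0 74 0" --pt "1 -130 0 74 0"

```text
time: 20.97
position: [0.5959, -0.358, 0.1833]
tool_rot: [0.361, 0.602, -0.364, 0.612]
ft_force: [0.6, 0.5, 0.4]
grip_width: 0.0003
```

>>> move_arm --pt "1 0 0 0 0" --pt "1 0 0 0 0" --pt "1 0 0 0 0"

```text
time: 21.22
position: [0.5905, -0.3488, 0.1787]
tool_rot: [0.362, 0.609, -0.361, 0.606]
ft_force: [-0.3, 0.4, -0.6]
grip_width: 0.0005
```

```bash
python3 - <<'E'
from rig import robot
from h import *
o=robot.get_obs()
print(o["time"],o["position"],o["ft_force"])
ims=[]
for n in("wrist","scene","top"):
    c=robot.camera(n); im=c["image"][:,:,::-1]; cv2.imwrite(f"pics/{n}12.png",im)
    for t,z in(("call_top",.053),("top_slat_center",.066),("spare",.066)):
        if n=="wrist" and t!="call_top": continue
        for r in robot.regions_of(c,t):
            if r["p"]>.35: print(n,t,round(r["p"],2),np.round(r["bbox"]),rect(c,r["pixels"],z,o))
a=cv2.imread("pics/scene12.png")[80:300,220:430]; cv2.imwrite("pics/s12z.png",cv2.convertScaleAbs(cv2.resize(a,None,fx=2.7,fy=2.7,interpolation=cv2.INTER_CUBIC),alpha=1.5))
E
```

```text
21.2167 [ 0.59049202 -0.34884252  0.17872247] [-0.26817051  0.41700739 -0.55032656]
wrist call_top 0.98 [300. 106. 343. 146.] [ 556.2 -287.1   37.9   37.3   28.5]
scene call_top 0.59 [264. 143. 274. 153.] [ 562.  -284.5   45.9   40.7   55.4]
scene top_slat_center 0.68 [337. 238. 390. 271.] [572.7 255.3 162.8  38.5 -61.5]
scene spare 0.94 [350. 214. 408. 242.] [474.8 204.  162.   42.1 -61.3]
scene spare 0.62 [326. 156. 372. 177.] [391.6 -48.2 157.5  44.4 -63.9]
scene spare 0.59 [191. 174. 231. 207.] [ 798.2 -194.9  166.6   35.   -76.9]
top top_slat_center 0.76 [209. 186. 266. 218.] [569.1 251.7 159.3  36.6 -61.6]
top spare 0.83 [231. 220. 282. 251.] [471.1 199.9 158.5  30.2 -62. ]
top spare 0.77 [378. 128. 430. 152.] [ 765.9 -237.8  160.3   33.3  -76.9]
```

View pics/s12z.png

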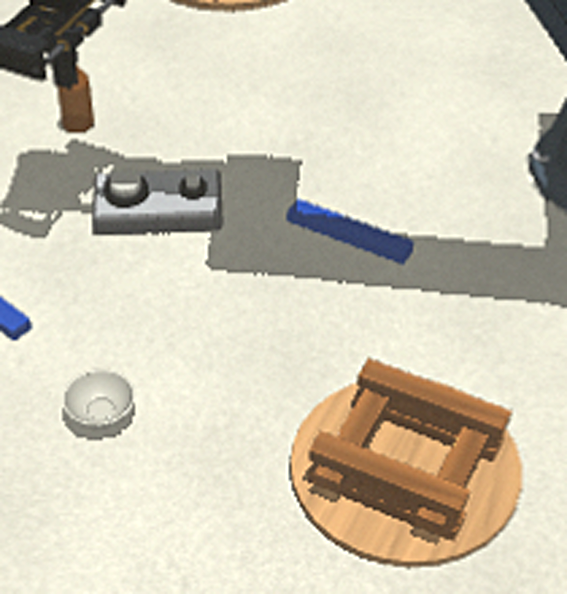

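View pics/wrist12.png

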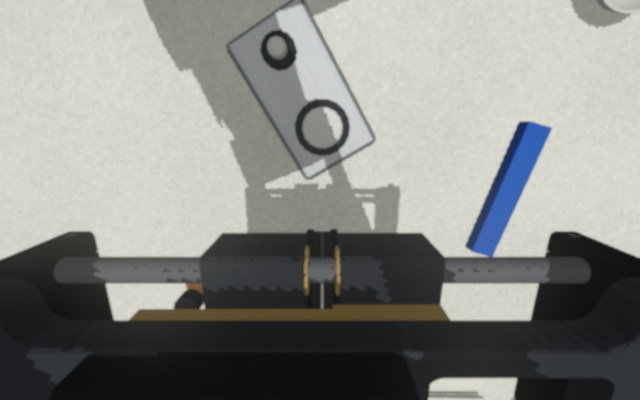

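The spare lies at (471, 200) mm and -62°, within 1 mm of the free place. The top slat hasn't moved and both buttons are up. Handing in.

```bash
python3 -c "
from rig import robot
print(robot.hand_in())"
```

```text
the job is handed in; nothing more can be done
None
```

I laid the spare slat in the open third-layer place, pressed the large button down to its stop, let it come up, and handed the job in at about 22 s. No verdict is reported.

**Slat:**
- The first grasp closed on nothing. The fingertips stand only about 5–10 mm ahead of the TCP, not the 25 mm stated. The slat was not disturbed.
- I gripped it again 14 mm lower. I set it down until the force read 7.6 N, then released it and backed off.
- My last top view puts it at (471, 200) mm and -62°, against a target of (471, 200) mm and -61.5°. I did not measure its height in the images after release.
- The scene camera reads it about 4 mm away in x and y. That camera is offset the same way for the other slats, because it also sees their sides.
- The top slat reads within 1 mm of its starting position. I checked the other riser slats only by eye.

**Button:**
- It stopped moving at TCP z = 51 mm with the force rising to 9 N, well past the 4 N it needs. I took that as fully down, since the joint itself can't be read.
- Afterwards it looked up again.

**Other checks:** I saw no sign that the robot touched the small button, bowl, tray or bottle, though I did not re-measure them. The arm ended clear of everything.

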